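# Index the collimation arm one hole

## Task

The jig's swing arm carries the sight tube and is locked by a spring pin. Hook a fingertip through the pull ring from the robot's side and lift it to draw the pin, swing the ring end of the arm one hole toward the lamp switch box (the one with the toggle), then let the pin spring down fully home in that hole and move clear. Only hook and push: do not pinch or strain the ring, do not touch the sight tube or leave it out of its cup, and leave the toggle and everything else on the shelf as they are.

Things in the scene. Friction and masses are not known exactly. Their poses are not given: they have to be found in the camera images.
- jig: Fixed jig. Origin on the shelf under the arm's vertical pivot; -x points from the pivot to the middle hole (roughly to the robot), +y to the robot's left. Its sector plate (top 26 mm above the shelf) has five 12 mm square holes on a 150 mm radius about the pivot, 15 degrees (0.2618 rad, 39 mm) apart.
- index_arm (a joint): Angle (rad) of the 30 mm wide dark steel swing arm, top 44 mm up. Starts at 0, pin in the middle hole; positive swings the ring end to the jig's +y. Next holes at +0.2618 and -0.2618, stops at +-0.60. With the pin drawn it turns easily (0.5 N at the ring) and stays where left; pin home, it has about 0.013 rad of play each way.
- index_pin (a joint): Lift (m) of the spring pin, which slides vertically in the arm, its ring with it: 0 fully home, 0.020 at the upper stop. The round 8 mm tip clears the plate at 0.012. The spring presses down with 6 N home, 10 N at full lift. Let down within 4 mm of a hole's middle it drops in; farther off it rests on the plate.
- ring_centre (a point): Centre of the round pull ring, 92 mm above the shelf with the pin home, 130 mm from the pivot. Opening 55 mm, bar 7 mm thick. Its foot is on the pin; it leans back 40 degrees from vertical, top toward the pivot: a finger pointing toward the pivot and 45 degrees down passes square through. Axes of the arm: x to the cup, z up. Under its foot: brass pin housing, 26 mm wide, top 60 mm up.
- switch_top (a point): Top centre of the small black lamp switch box (70 x 100 mm, 45 mm tall, fixed) with a 24 mm chrome toggle in the middle and a small domed lamp beside it. It stands left or right of the jig; a plain black box of the same size with no toggle stands on the other side.
- toggle (a joint): Chrome toggle of the lamp: 0 leaning toward the robot (as it starts), 0.76 flipped away. To be left alone.
- cup (a point): Inner floor centre of the 48 mm wide black cup on the arm, 60 mm beyond the pivot, 48 mm above the shelf; its walls stand 28 mm above the floor.
- sight_tube: Matte black Cheshire sight tube, loose, standing in the cup: 31 mm across (37 mm at its head), 110 mm tall. Origin at the centre of its underside, z along it.
- ext_tube_a: Bystander: open aluminium tube, 52 mm across and 50 mm tall, standing on end left of the jig's pivot. Origin under its centre.
- ext_tube_b: Bystander: open aluminium tube, 52 mm across and 80 mm tall, standing on end well to the left. Origin under its centre.
- adapter: Bystander: white nylon stepped disc, 68 mm across, 30 mm tall, lying right of the jig's pivot. Origin under its centre.
- diagonal: Bystander: silver star diagonal, 44 mm block with a short barrel on top (74 mm tall) and one to the side, well to the right. Origin under its centre.
- dust_cap: Bystander: black disc, 48 mm across, 14 mm tall, far left. Origin under its centre.
- eyepiece: Bystander: black eyepiece, 42 mm across, 68 mm tall, standing far right. Origin under its centre.
There are look-alikes about, which are no part of the job. What is shaped like the part that bears switch_top but purple is not meant.

How it is judged:
By the outcome, as a careful person would: the job done as asked, in the order asked, and still so for the second after the job is handed in, with the robot touching nothing.
It also fails if it takes over 45 s, if anything falls off the work surface, if the arm or the gripper's body presses on something with over 40 N, if the wrist force passes 120 N, or if a joint passes its speed limit or range.

## Robot

A 6-joint arm with a two-finger parallel gripper is mounted at the origin on the work surface. World frame = base frame: x ahead of the robot, y to its left, z up, the work surface at z = 0. Lengths are in mm, angles in degrees, forces in N, time in s.
With the tool pointing down it reaches from about 325 to 775 mm from the base axis. Payload 5.5 kg.
Tool frame: the origin (TCP) lies on the centre line of the jaws, within the pads' length; the fingertips stand 8 mm ahead of it and the grasp point (between the pads) lies 11 mm behind it; z points along the fingers, y is the direction in which the jaws open and shut (so a half turn about z gives the same grasp; the last joint's range is limited). The gripper opens to 85 mm and grips with 20 to 120 N. Pads are 22 mm wide; open, the fingers measure 114 mm over their backs; the gripper's body (76 mm by 85 mm) begins 54 mm behind the grasp point. The pads swing forward as they close: fully open they stand 13 mm farther back than shut.
Start: joints at [-67.248, 5.22, 70.514, -0, 104.267, -3.249], TCP at [263.032, -539.287, 206.775] pointing down, gripper open.
Joint ranges: [-164.24, 164.24], [-49.07, 125.15], [9.68, 141.18], [-86.29, 266.29], [3.28, 154.24], [-151.56, 151.56]. Speed limits (degrees/s): [147.25, 147.25, 172.46, 180, 180, 180].

## Interface

Orientations are given as a 3x3 rotation matrix whose columns are the frame's x, y, z axes.
In Python, from station import sensors, vision, order, models gives the robot as it stands. The module is installed in compiled form; this text tells all that it offers.
- The arm moves only by the tool jog_arm, never from a script. Its argument "steps" is a list of rows, each a list of 7 numbers: the shift along the world's x, y, z in m, then the turn, a rotation vector about the world's x, y, z in rad, then the finger opening in m, from 0 to 0.0854. In form: [[x, y, z, wx, wy, wz, jaw], ...]. A call has 1 to 12 rows; each row shifts and turns the commanded pose from where the row before left it; what a row does not reach is not made up. A row lasts 1/12 s, in which the tool goes at most 41.7 mm and 7.16 degrees, less where a joint would pass 70% of its speed; a pose out of reach is approached as far as the arm can. A call with a gripper value outside its range is refused whole. The fingers move at their own pace and stop on an object; "force" is the grip in N (left out, the last holds). Time passes only in rows, so rows that do not move let the fingers close. It gives the time, the measured TCP pose, the force and the opening at its end, in the units of the state.
- sensors.get_state(): the state, without advancing time (a new reading comes with each control period).
- vision.capture(name): name is "scene" or "top" or "wrist"; returns the picture (384x512x3 uint8, red, green, blue); there is no depth.
- vision.get_calibration(name): a dict with "fx", "fy", "cx", "cy" (pixels), "rvec" (rotation vector, rad) and "tvec" (3), from world to camera coordinates, as OpenCV has them; the wrist camera has in their place "mount" (4x4, takes a point from camera to tool coordinates, whose origin is the TCP and whose axes are the flange's). Camera axes: x right, y down, z forward; pixel columns grow to the right and rows downward; lengths in mm; the calibration is good to about 2 mm. The wrist camera is an equidistant fisheye: a pixel r from the principal point sees the ray r / f radians off the axis. A picture is of the moment at which its call begins: read the wrist's pose just before it. get_calibration takes no time and is no camera call.
- order.job_done(): hands the job in, once; it reports no verdict.
Trained networks look in the newest picture that a camera, given by its name, has taken for a name from the list of things; names that differ only in an ending like _2 or _b are one class to them, and where a whole thing is asked for, a point or a joint stands for the part that bears it (a point fixed in the world has none). Each returns a list of dicts, best first, with "confidence" (0 to 1); they miss things now and then, are a little off and sometimes report something else, mostly with a low value. They report only what shows in the picture. A call takes as long as a camera call. They do not tell look-alikes from the thing itself.
- models.recognise(camera, label): "bbox" ([centre column, centre row, width, height] in pixels, round what is visible of it).
- models.trace(camera, label): "pixels" (384x512 bool, what is visible of it) and "bbox" ([centre column, centre row, width, height] in pixels, round what is visible of it).
- models.pinpoint(camera, label): "xy" ([column, row] in pixels: a listed point, or the origin of a listed thing).
The state is a dict: "time_s": time; "joint_positions": joint angles; "qd": joint speeds; "joint_efforts": joint torques, N m; "tcp_pos": TCP position; "ee_rot": TCP orientation; "wrist_force": force on the tool from outside, world axes, zero at the start; "wrist_torque": the same for the moment, N m; "finger_gap": finger opening in mm.
Only numpy, scipy, OpenCV 4.12 (cv2) and the standard library are available. Lean on these libraries where they do the work, as an engineer would, in place of code of your own. Each camera call takes 0.05 s, during which the arm holds its last target. There are 200 camera calls.

## Working session

There is one attempt and no reset: what is moved stays moved. The work goes in short steps, Python scripts to look and compute and a tool call to move; the robot and the scene stay as the last step left them, time stands still between calls to the robot, and variables do not carry over. Pictures are saved under pics/ and viewed, about 8 in all and at most 12, crops included, and the job is handed in when it is done.

Besides the shell and the picture viewer there is one more tool, called after "Call:" as name(argument=value, ...) on one line, values as JSON. jog_arm: Moves the arm, as the interface text tells. Its arguments: {"type":"object","properties":{"steps":{"type":"array"},"force":{"type":"number"}},"required":["steps"]}

```bash
mkdir -p pics; cat > h.py <<'E'
import numpy as np,cv2
from station import sensors,vision,order,models
def cal(n):
    c=vision.get_calibration(n);K=np.array([[c['fx'],0,c['cx']],[0,c['fy'],c['cy']],[0,0,1.]])
    return K,cv2.Rodrigues(np.array(c['rvec'],float))[0],np.array(c['tvec'],float).ravel()
def ray(n,uv):
    K,R,t=cal(n);d=R.T@np.linalg.inv(K)@np.array([uv[0],uv[1],1.]);return -R.T@t,d/np.linalg.norm(d)
def atz(n,uv,z):
    o,d=ray(n,uv);return o+d*(z-o[2])/d[2]
def proj(n,P):
    K,R,t=cal(n);p=K@(R@np.asarray(P,float)+t);return p[:2]/p[2]
def tri(a,b):
    A=np.zeros((3,3));v=np.zeros(3)
    for o,d in (a,b):
        M=np.eye(3)-np.outer(d,d);A+=M;v+=M@o
    return np.linalg.solve(A,v)
def save(n,f,crop=None,s=1):
    im=vision.capture(n)
    if crop: im=im[crop[1]:crop[3],crop[0]:crop[2]]
    im=cv2.resize(im,None,fx=s,fy=s,interpolation=cv2.INTER_CUBIC);cv2.imwrite('pics/'+f,im[:,:,::-1])
E
python3 - <<'E'
from h import *
a=vision.capture('scene');b=vision.capture('top')
im=np.vstack([a,b]);im=np.hstack([a,b]);cv2.imwrite('pics/1.png',cv2.resize(im,(800,300),interpolation=cv2.INTER_AREA)[:,:,::-1])
cv2.imwrite('pics/s.png',a[:,:,::-1]);cv2.imwrite('pics/t.png',b[:,:,::-1])
for l,z in [('ring_centre',92),('switch_top',45),('jig',0),('cup',48),('sight_tube',48),('toggle',55)]:
  for c in('scene','top'):
    for r in models.pinpoint(c,l)[:3]: print(l,c,np.round(r['xy'],1),round(r['confidence'],2),np.round(atz(c,r['xy'],z)))
print(sensors.get_state())
E
```

```text
ring_centre top [246.8 200.8] 0.59 [600.  34.  92.]
switch_top top [150.1 242.2] 0.94 [479. 315.  45.]
switch_top top [193.6 246.5] 0.55 [468. 188.  45.]
jig top [244.5 160.9] 0.83 [731.  44.   0.]
cup top [247.3 138.1] 0.96 [792.  35.  48.]
sight_tube top [241.6 140. ] 0.49 [786.  52.  48.]Traceback (most recent call last):
  File "<stdin>", line 7, in <module>
ValueError: it knows: adapter, cup, diagonal, dust_cap, ext_tube, eyepiece, jig, ring_centre, sight_tube, switch_top
```

View pics/s.png

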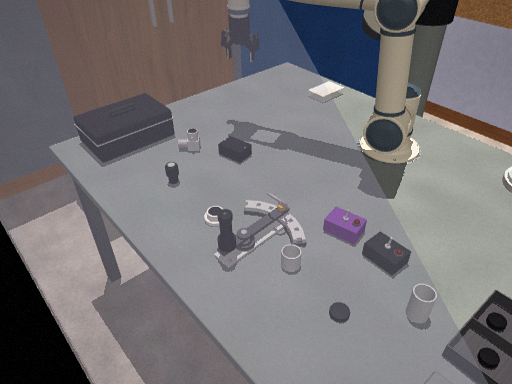

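View pics/t.png

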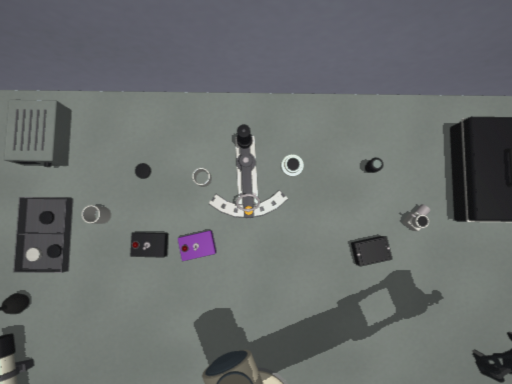

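Scene/top pictures: the black toggle switch box is at top (150,243), on the robot's left (+y). The purple look-alike is at (196,245), and the plain box is on the right at (370,250). The ring is near (248,205). So the swing goes to jig +y. Next I'll get a closer view.

```bash
python3 - <<'E'
from h import *
s=sensors.get_state();print(s['time_s'],np.round(s['tcp_pos'],1),np.round(s['ee_rot'],3).tolist(),s['wrist_force'],s['finger_gap'])
c=vision.get_calibration('wrist');print(c['fx'],c['cx'],c['cy'],np.round(c['mount'],3).tolist())
o,d=ray('top',(256,192));print(o,d);print(ray('scene',(256,192)))
E
```

```text
0.6 [ 263.  -539.3  206.8] [[0.899, 0.438, 0.0], [0.438, -0.899, 0.0], [0.0, 0.0, -1.0]] [-0.20809404  0.25021031 -0.24685811] 85.49023900177875
297.3186396354542 253.90301476224755 190.81246534577673 [[0.0, -0.966, -0.26, 64.872], [1.0, 0.0, 0.0, -0.011], [-0.0, -0.26, 0.966, -168.014], [0.0, 0.0, 0.0, 1.0]]
[ 527.08624275   11.80492243 1074.32255904] [ 0.09924762 -0.00405176 -0.99505452]
(array([1219.25794911,  679.30999332,  836.48951122]), array([-0.50245769, -0.59673935, -0.6256504 ]))
```

```bash
cat > rot.py <<'E'
from h import *
from scipy.spatial.transform import Rotation as Ro
def target(yaw,tilt=45):
    return (Ro.from_euler('z',yaw,degrees=True)*Ro.from_euler('y',-tilt,degrees=True)).as_matrix()@np.diag([1,-1,-1.])
def rv(yaw,tilt=45):
    return Ro.from_matrix(target(yaw,tilt)@np.array(sensors.get_state()['ee_rot']).T).as_rotvec()
E
python3 -c "
from rot import *
r=rv(0);print(r,np.linalg.norm(r),r/12)"
```

```text
[ 0.17812925 -0.77158336 -0.430041  ] 0.9011138502789324 [ 0.0148441  -0.06429861 -0.03583675]
```

Call:
jog_arm(steps=[[0.0138,0.0382,0.002,0.0148,-0.0643,-0.0358,0],[0.0138,0.0382,0.002,0.0148,-0.0643,-0.0358,0],[0.0138,0.0382,0.002,0.0148,-0.0643,-0.0358,0],[0.0138,0.0382,0.002,0.0148,-0.0643,-0.0358,0],[0.0138,0.0382,0.002,0.0148,-0.0643,-0.0358,0],[0.0138,0.0382,0.002,0.0148,-0.0643,-0.0358,0],[0.0138,0.0382,0.002,0.0148,-0.0643,-0.0358,0],[0.0138,0.0382,0.002,0.0148,-0.0643,-0.0358,0],[0.0138,0.0382,0.002,0.0148,-0.0643,-0.0358,0],[0.0138,0.0382,0.002,0.0148,-0.0643,-0.0358,0],[0.0138,0.0382,0.002,0.0148,-0.0643,-0.0358,0],[0.0138,0.0382,0.002,0.0148,-0.0643,-0.0358,0]])

```text
time_s: 1.6
tcp_pos: [486.1, -122.2, 244.7]
ee_rot: [[0.738, 0.025, 0.674], [-0.002, -0.999, 0.04], [0.675, -0.031, -0.738]]
wrist_force: [0.5, -0.9, -0.1]
finger_gap: -0.0
```

Call:
jog_arm(steps=[[0.0138,0.0382,0,0,0,0,0],[0.0138,0.0382,0,0,0,0,0],[0.0138,0.0382,0,0,0,0,0],[0,0,0,0,0,0,0],[0,0,0,0,0,0,0]])

```text
time_s: 2.02
tcp_pos: [529.4, -3.8, 245.5]
ee_rot: [[0.741, 0.04, 0.67], [0.01, -0.999, 0.049], [0.671, -0.03, -0.741]]
wrist_force: [0.1, -0.2, -0.1]
finger_gap: 0.1
```

```bash
cat >> h.py <<'E'
def wray(uv,s):
    c=vision.get_calibration('wrist');M=np.array(c['mount']);v=np.array([uv[0]-c['cx'],uv[1]-c['cy']])/c['fx'];r=np.linalg.norm(v)+1e-9
    d=np.array([*(v/r*np.sin(r)),np.cos(r)]);R=np.array(s['ee_rot']);p=np.array(s['tcp_pos'])
    return R@M[:3,3]+p,R@M[:3,:3]@d
def wproj(P,s):
    c=vision.get_calibration('wrist');M=np.array(c['mount']);R=np.array(s['ee_rot']);q=M[:3,:3].T@(R.T@(np.asarray(P,float)-s['tcp_pos'])-M[:3,3])
    th=np.arctan2(np.hypot(*q[:2]),q[2]);return np.array([c['cx'],c['cy']])+c['fx']*th*q[:2]/np.hypot(*q[:2])
def watz(uv,s,z):
    o,d=wray(uv,s);return o+d*(z-o[2])/d[2]
E
python3 - <<'E'
from h import *
s=sensors.get_state();print(s['time_s'],np.round(s['tcp_pos'],1),np.round(s['ee_rot'],3).tolist(),s['finger_gap'],np.round(s['wrist_force'],1))
save('wrist','3.png',None,1.5)
for l,z in [('ring_centre',92),('switch_top',45),('jig',0),('cup',48)]:
    for r in models.pinpoint('wrist',l)[:3]: print(l,np.round(r['xy'],1),round(r['confidence'],2),np.round(watz(r['xy'],s,z)))
E
```

```text
2.0167 [529.4  -3.8 245.5] [[0.741, 0.04, 0.67], [0.01, -0.999, 0.049], [0.671, -0.03, -0.741]] 0.05534895783523343 [ 0.1 -0.2 -0.1]
ring_centre [235.5 115.6] 0.28 [751.  36.  92.]
switch_top [ 39.5 290.3] 0.64 [478. 323.  45.]
jig [236.7 164.3] 0.8 [726.  40.  -0.]
cup [236.5 116.8] 0.73 [787.  41.  48.]
cup [ 40.4 292.5] 0.7 [475. 318.  48.]
```

View pics/3.png

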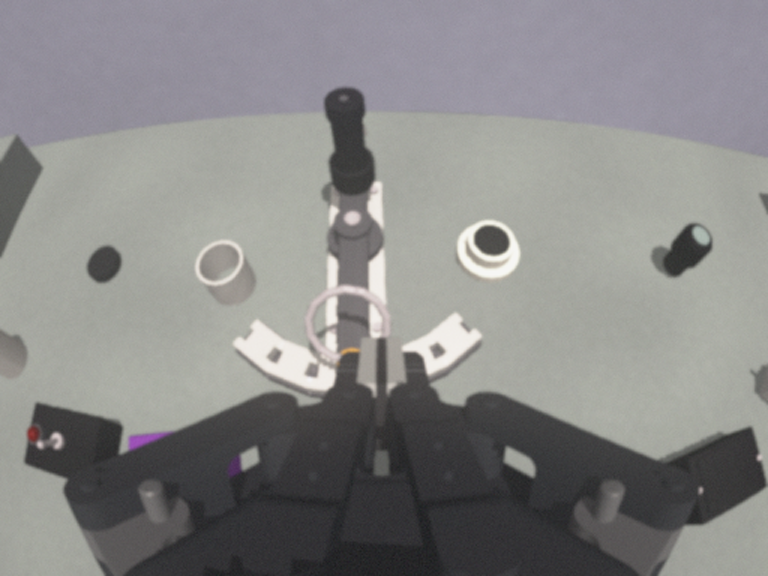

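The wrist view shows the ring ellipse at about (348,324), the pivot bolt at (352,217), free holes at (274,355), (312,370) and (437,350), and the fingers closed (all in 1.5x pixels). The toggle box is at far left.

```bash
python3 - <<'E'
from rot import *
from scipy.optimize import least_squares
s=sensors.get_state()
# image marks in displayed px /1.5 ; (angle, radius, z)
obs=[((348,324),0,130,92),((352,217),0,0,50),((274,355),30,150,26),((312,370),15,150,26),((437,350),-15,150,26)]
def P(p,a,r,z):
    t=p[2]+np.radians(a)+np.pi*0
    return [p[0]-r*np.cos(t*1), p[1]-r*np.sin(t)*1, z]
def P(p,a,r,z):
    t=p[2]-np.radians(a)   # positive angle -> ring end to +y
    return [p[0]-r*np.cos(t), p[1]-r*np.sin(t), z]
for o in obs: print(np.round(watz(np.array(o[0])/1.5,s,o[3]),1))
for rt in(-15,-30):
  obs[4]=(obs[4][0],rt,150,26)
  f=lambda p:np.concatenate([wproj(P(p,*o[1:]),s)-np.array(o[0])/1.5 for o in obs])
  q=least_squares(f,[730,36,0],x_scale=[100,100,1]);print(q.x,np.degrees(q.x[2]),np.round(q.fun,1))
p=q.x
print(rv(0))
E
```

```text
[596.6  19.9  92. ]
[729.9  28.   50. ]
[590.4  96.3  26. ]
[577.2  58.6  26. ]
[598.5 -55.4  26. ]
[7.28906568e+02 3.08003937e+01 1.43888321e-01] 8.244193502733687 [  6.7  -2.8  -1.9   0.5   6.7   0.8   7.4  -1.6 -19.6   5. ]
[7.25420859e+02 2.76268781e+01 5.62673289e-02] 3.2238804709155087 [-0.4  0.7  0.   2.4  0.8 -0.7  0.3 -0.9 -0.7 -1. ]
[-0.0292437  -0.04943821 -0.02552812]
```

```bash
python3 -c "
from rot import *
r=rv(3.2,52);print(r,r/6)"
```

```text
[-0.02285985 -0.17230181  0.02841337] [-0.00380998 -0.02871697  0.00473556]
```

Call:
jog_arm(steps=[[0.0038,0.0037,-0.019,-0.0038,-0.0287,0.0047,0],[0.0038,0.0037,-0.019,-0.0038,-0.0287,0.0047,0],[0.0038,0.0037,-0.019,-0.0038,-0.0287,0.0047,0],[0.0038,0.0037,-0.019,-0.0038,-0.0287,0.0047,0],[0.0038,0.0037,-0.019,-0.0038,-0.0287,0.0047,0],[0.0038,0.0037,-0.019,-0.0038,-0.0287,0.0047,0],[0,0,0,0,0,0,0],[0,0,0,0,0,0,0]])

```text
time_s: 2.93
tcp_pos: [569.7, 10.1, 130.0]
ee_rot: [[0.627, 0.058, 0.777], [0.035, -0.998, 0.046], [0.778, -0.001, -0.628]]
wrist_force: [-0.5, -0.9, 0.9]
finger_gap: -0.1
```

```bash
python3 - <<'E'
from rot import *
s=sensors.get_state();print(s['time_s'],np.round(s['tcp_pos'],1),np.round(s['ee_rot'],3).tolist(),np.round(s['wrist_force'],1))
im=vision.capture('wrist');sc=vision.capture('scene')
im=cv2.resize(im[130:330,140:370],None,fx=1.74,fy=1.74)
sc=cv2.resize(sc[140:280,180:320],None,fx=2.5,fy=2.5)
h=350;im=cv2.resize(im,(400,348));sc=cv2.resize(sc,(348,348));cv2.imwrite('pics/4.png',np.hstack([im,sc])[:,:,::-1])
R=np.array(s['ee_rot'])
C=np.array([597,20.3,92]);w=C-s['tcp_pos'];print('ring in tool',R.T@w)
E
```

```text
2.9333 [569.7  10.1 130. ] [[0.627, 0.058, 0.777], [0.035, -0.998, 0.046], [0.778, -0.001, -0.628]] [-0.5 -0.9  0.9]
ring in tool [-12.1522438   -8.60935316  45.54110058]
```

View pics/4.png

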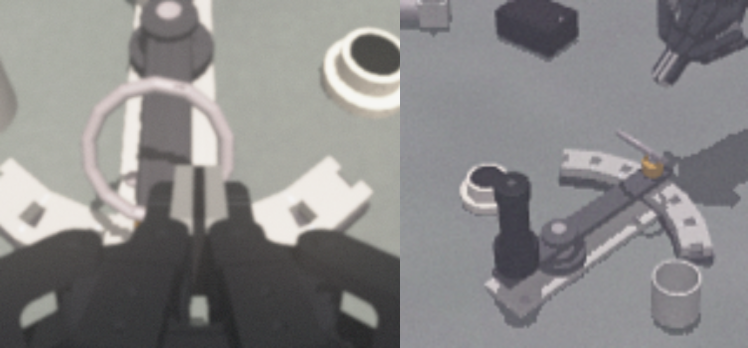

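The ring ellipse is centred at about (158,150) in the left crop. The fingertips are in front of the ring and offset to its right, as computed.

```bash
python3 - <<'E'
from rot import *
s=sensors.get_state();print(s['time_s'],np.round(s['tcp_pos'],1))
R=np.array(s['ee_rot'])
C=watz((230.9,216.2),s,92);print(C,R.T@(C-s['tcp_pos']))
print(watz((140+158/1.739,130+78/1.74),s,115),watz((140+34/1.739,130+213/1.74),s,26),watz((140+302/1.739,130+211/1.74),s,26))
E
```

```text
3.0333 [571.2  10.5 134.7]
[601.61354628  30.14473947  92.        ] [-13.76614991 -17.85116266  51.32371867]
[624.71959369  31.13892619 115.        ] [593.77647496 106.43641025  26.        ] [605.47337662 -46.8307449   26.        ]
```

Call:
jog_arm(steps=[[0,0,0,0,0,0,0],[0,0,0,0,0,0,0],[0,0,0,0,0,0,0],[0,0,0,0,0,0,0]])

```text
time_s: 3.37
tcp_pos: [570.8, 12.2, 133.2]
ee_rot: [[0.623, 0.062, 0.78], [0.038, -0.998, 0.048], [0.781, -0.0, -0.624]]
wrist_force: [-1.1, -0.1, -1.8]
finger_gap: -0.5
```

```bash
python3 - <<'E'
from rot import *
s=sensors.get_state();print(s['time_s'],np.round(s['tcp_pos'],1),np.round(s['qd'],2),np.round(s['wrist_force'],1))
save('wrist','5.png',(120,100,380,300),3)
t=vision.capture('top');cv2.imwrite('pics/t2.png',t[:,:,::-1])
print(np.round(sensors.get_state()['tcp_pos'],1),np.round(s['ee_rot'],3).tolist())
import json;json.dump({k:np.array(s[k]).tolist() for k in('tcp_pos','ee_rot')},open('s5.json','w'))
E
```

```text
3.3667 [570.8  12.2 133.2] [ 0.26  0.04  0.65 -0.01 -0.1  -0.03] [-1.1 -0.1 -1.8]
[570.6  12.3 132.4] [[0.623, 0.062, 0.78], [0.038, -0.998, 0.048], [0.781, -0.0, -0.624]]
```

View pics/5.png

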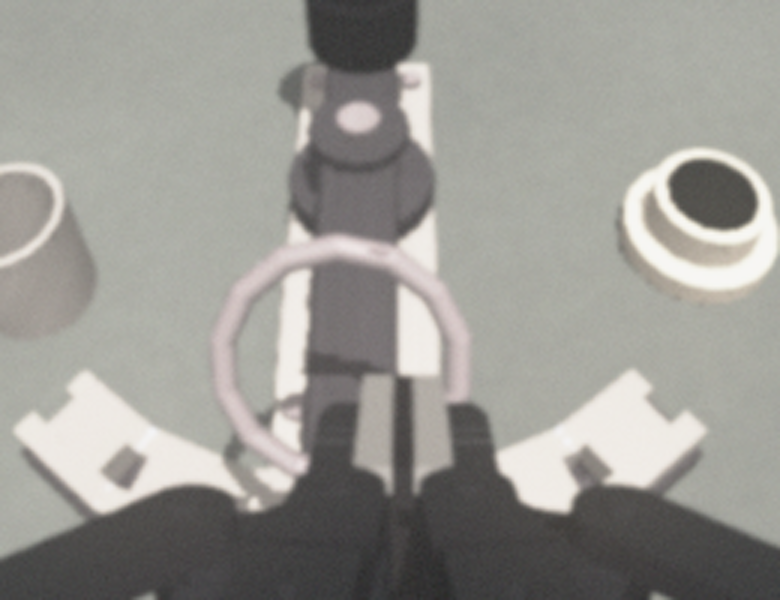

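The ring's left and right extremes are x≈210 and 470 and its top is y≈235. The ±30° holes are at (125,467) and (588,467), and the bolt at (358,117). The fingertips, (360–448, 375), sit about 60 px right of the ring centre.

```bash
cat > fit.py <<'E'
from rot import *
from scipy.optimize import least_squares
import json
s=json.load(open('s5.json'))
px=lambda u,v:np.array([120+u/3,100+v/3])
def arm(p,a,r,z):
    t=p[2]-np.radians(a);return np.array([p[0]-r*np.cos(t),p[1]-r*np.sin(t),z])
def ring(p,ph,rad,a=0,lift=0):
    t=p[2]-np.radians(a);e=np.array([np.cos(t),np.sin(t),0]);l=np.array([-np.sin(t),np.cos(t),0]);up=np.sin(np.radians(40))*e+np.cos(np.radians(40))*np.array([0,0,1])
    return arm(p,a,130,92+lift)+rad*(np.cos(ph)*up+np.sin(ph)*l)
def res(p):
    pts=np.array([wproj(ring(p,f,31),s) for f in np.linspace(0,2*np.pi,60)])
    l,r,_=pts[:,0].min(),pts[:,0].max(),0;t=pts[:,1].min()
    f=[l-px(222,0)[0],r-px(458,0)[0],t-px(0,248)[1]]
    f+=list(wproj(arm(p,30,150,26),s)-px(125,467))+list(wproj(arm(p,-30,150,26),s)-px(588,467))
    return np.array(f)
q=least_squares(res,[730,30,0.05],x_scale=[100,100,1])
if __name__=='__main__':
    print(q.x,np.degrees(q.x[2]),np.round(q.fun,1))
    p=q.x;C=ring(p,0,0);print('ring',C,'in tool',np.array(s['ee_rot']).T@(C-s['tcp_pos']))
    print('bolt h50',wproj(arm(p,0,0,50),s),px(358,117))
    # check tips in image
    for y in(-14,14):print(wproj(np.array(s['tcp_pos'])+np.array(s['ee_rot'])@[11,y,8],s)*3-[360,300])
    for c in('top','scene'):print(c,proj(c,C),proj(c,arm(p,0,-60,76)))
E
python3 fit.py
```

```text
[7.24209133e+02 3.83102570e+01 6.96183392e-02] 3.988837011515883 [-0.3  0.9  0.5  0.6 -0.3 -1.3 -0.2]
ring [594.52404173  29.26718194  92.        ] in tool [-16.72532311 -15.57863385  45.01457978]
bolt h50 [239.29054829 142.60419409] [239.33333333 139.        ]
[332.9808034  307.60853325]
[467.99816811 307.63360451]
top [248.28658853 202.68705563] [244.65591805 138.28452475]
scene [277.13539057 198.07738845] [226.7477978  236.12814738]
```

```bash
python3 - <<'E'
from fit import *
R=np.array(s['ee_rot']);T=np.array(s['tcp_pos'])
for x in(11,4,-11):
  for z in(8,-5,-18):print(x,z,[np.round(wproj(T+R@[x,y,z],s)*3-[360,300]).tolist() for y in(-9,9)])
s2=sensors.get_state();print(s2['time_s'],s2['tcp_pos'],s2['qd'],s2['finger_gap'])
p=q.x;C=ring(p,0,0);print(np.array(s2['ee_rot']).T@(C-s2['tcp_pos']))
E
```

```text
11 8 [[357.0, 308.0], [444.0, 308.0]]
11 -5 [[354.0, 328.0], [447.0, 328.0]]
11 -18 [[350.0, 351.0], [450.0, 351.0]]
4 8 [[358.0, 340.0], [443.0, 340.0]]
4 -5 [[354.0, 362.0], [446.0, 362.0]]
4 -18 [[351.0, 387.0], [450.0, 387.0]]
-11 8 [[359.0, 405.0], [442.0, 405.0]]
-11 -5 [[356.0, 431.0], [445.0, 431.0]]
-11 -18 [[352.0, 460.0], [448.0, 460.0]]
3.4667 [570.62725962  12.34589611 132.44833255] [ 0.16067187 -0.02121353  0.33782035  0.1086008  -0.01323096  0.02661264] 0.37297454111489525
[-16.02896965 -15.39331813  44.71656968]
```

Call:
jog_arm(steps=[[-0.0036,0.005,-0.004,0,0,0,0],[-0.0036,0.005,-0.004,0,0,0,0],[-0.0036,0.005,-0.004,0,0,0,0],[0,0,0,0,0,0,0],[0,0,0,0,0,0,0],[0,0,0,0,0,0,0],[0,0,0,0,0,0,0],[0,0,0,0,0,0,0]])

```text
time_s: 4.13
tcp_pos: [568.6, 27.3, 119.4]
ee_rot: [[0.627, 0.062, 0.777], [0.038, -0.998, 0.049], [0.778, -0.001, -0.628]]
wrist_force: [0.6, 0.3, 0.1]
finger_gap: 0.1
```

```bash
cat > rel.py <<'E'
from fit import *
def rep(a=0,lift=0):
    s2=sensors.get_state();C=ring(q.x,0,0,a,lift);R=np.array(s2['ee_rot']);print(round(s2['time_s'],2),np.round(s2['tcp_pos'],1),'ring in tool',np.round(R.T@(C-s2['tcp_pos']),1),'F',np.round(s2['wrist_force'],1),'z',np.round(R[:,2],3),'qd',np.round(np.abs(s2['qd']).max(),2))
if __name__=='__main__': rep()
E
python3 rel.py
```

```text
4.13 [568.6  27.3 119.4] ring in tool [-5.  -0.3 37.5] F [0.6 0.3 0.1] z [ 0.777  0.049 -0.628] qd 0.24
```

Call:
jog_arm(steps=[[-0.003,0,-0.004,0,0,0,0],[0.004,0.0003,-0.0035,0,0,0,0],[0.004,0.0003,-0.0035,0,0,0,0],[0.004,0.0003,-0.0035,0,0,0,0],[0.004,0.0003,-0.0035,0,0,0,0],[0,0,0,0,0,0,0],[0,0,0,0,0,0,0],[0,0,0,0,0,0,0],[0,0,0,0,0,0,0]])

```text
time_s: 4.88
tcp_pos: [583.9, 28.7, 101.1]
ee_rot: [[0.628, 0.062, 0.776], [0.038, -0.998, 0.049], [0.777, -0.001, -0.629]]
wrist_force: [-0.1, -0.3, 0.7]
finger_gap: 0.0
```

```bash
python3 rel.py; python3 - <<'E'
from fit import *
s=sensors.get_state();im=vision.capture('wrist')
for f in np.linspace(0,2*np.pi,24,endpoint=False):
    u=wproj(ring(q.x,f,31),s);cv2.circle(im,tuple(int(round(v)) for v in u),0,(0,255,0),-1)
cv2.imwrite('pics/6.png',cv2.resize(im[130:330,140:370],None,fx=3,fy=3,interpolation=cv2.INTER_NEAREST)[:,:,::-1])
E
```

```text
4.88 [583.9  28.7 101.1] ring in tool [-0.3  0.1 14. ] F [-0.1 -0.3  0.7] z [ 0.776  0.049 -0.629] qd 0.39
```

View pics/6.png

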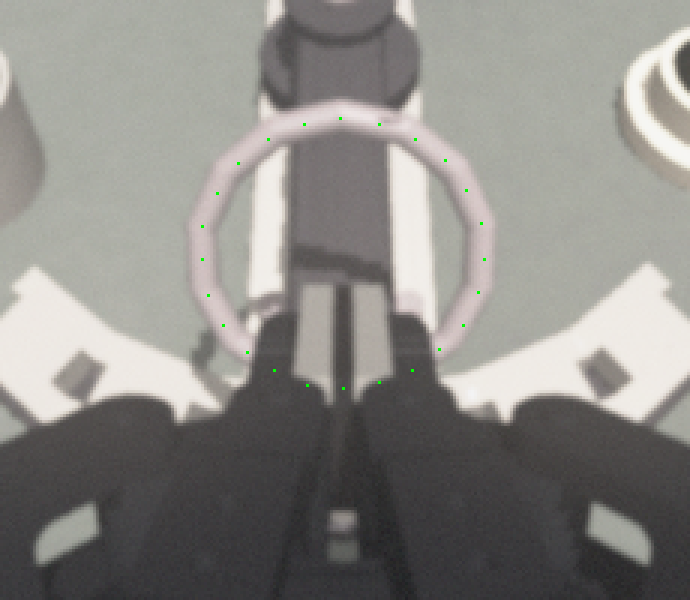

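The green model ring lies exactly on the ring in the picture, and the fingers are centred left to right. Next I'll insert the fingertips.

Call:
jog_arm(steps=[[0.0035,0.0002,-0.0027,0,0,0,0],[0.0035,0.0002,-0.0027,0,0,0,0],[0.0035,0.0002,-0.0027,0,0,0,0],[0.0035,0.0002,-0.0027,0,0,0,0],[0.0035,0.0002,-0.0027,0,0,0,0],[0.0035,0.0002,-0.0027,0,0,0,0],[0.0035,0.0002,-0.0027,0,0,0,0],[0.0035,0.0002,-0.0027,0,0,0,0],[0,0,0,0,0,0,0],[0,0,0,0,0,0,0],[0,0,0,0,0,0,0],[0,0,0,0,0,0,0]])

```text
time_s: 5.93
tcp_pos: [611.8, 30.3, 79.5]
ee_rot: [[0.628, 0.062, 0.776], [0.038, -0.998, 0.049], [0.777, -0.001, -0.629]]
wrist_force: [1.4, 0.3, -0.4]
finger_gap: -0.0
```

```bash
python3 rel.py
```

```text
5.93 [611.8  30.3  79.5] ring in tool [ -1.2  -0.1 -21.3] F [ 1.4  0.3 -0.4] z [ 0.776  0.049 -0.629] qd 0.3
```

Call:
jog_arm(steps=[[0,0,0.0035,0,0,0,0],[0,0,0.0035,0,0,0,0],[0,0,0.0035,0,0,0,0],[0,0,0.0035,0,0,0,0],[0,0,0,0,0,0,0],[0,0,0,0,0,0,0]])

```text
time_s: 6.43
tcp_pos: [612.0, 30.3, 94.0]
ee_rot: [[0.627, 0.062, 0.776], [0.039, -0.998, 0.049], [0.778, -0.001, -0.629]]
wrist_force: [-0.1, 0.4, -0.9]
finger_gap: -0.4
```

Call:
jog_arm(steps=[[0,0,0.002,0,0,0,0],[0,0,0.002,0,0,0,0],[0,0,0,0,0,0,0],[0,0,0,0,0,0,0]])

```text
time_s: 6.77
tcp_pos: [611.8, 30.3, 97.4]
ee_rot: [[0.628, 0.062, 0.776], [0.039, -0.998, 0.049], [0.777, -0.001, -0.629]]
wrist_force: [-0.1, 1.0, -0.5]
finger_gap: -0.1
```

Call:
jog_arm(steps=[[0,0,0.002,0,0,0,0],[0,0,0.002,0,0,0,0],[0,0,0,0,0,0,0],[0,0,0,0,0,0,0]])

```text
time_s: 7.1
tcp_pos: [611.9, 30.3, 101.6]
ee_rot: [[0.628, 0.062, 0.776], [0.039, -0.998, 0.049], [0.777, -0.001, -0.629]]
wrist_force: [-0.4, 0.1, 1.1]
finger_gap: -0.0
```

```bash
python3 rel.py
```

```text
7.1 [611.9  30.3 101.6] ring in tool [-18.4  -0.   -7.5] F [-0.4  0.1  1.1] z [ 0.776  0.049 -0.629] qd 0.16
```

Call:
jog_arm(steps=[[0.004,0.0003,-0.003,0,0,0,0],[0.004,0.0003,-0.003,0,0,0,0],[0,0,0.003,0,0,0,0],[0,0,0.003,0,0,0,0],[0,0,0,0,0,0,0],[0,0,0,0,0,0,0],[0,0,0,0,0,0,0]])

```text
time_s: 7.68
tcp_pos: [619.8, 30.9, 101.5]
ee_rot: [[0.628, 0.062, 0.776], [0.039, -0.998, 0.049], [0.777, -0.001, -0.629]]
wrist_force: [-0.1, -0.1, 0.0]
finger_gap: 0.1
```

Call:
jog_arm(steps=[[0,0,0.002,0,0,0,0],[0,0,0.002,0,0,0,0],[0,0,0,0,0,0,0],[0,0,0,0,0,0,0]])

```text
time_s: 8.02
tcp_pos: [619.9, 30.9, 105.6]
ee_rot: [[0.628, 0.062, 0.776], [0.038, -0.998, 0.049], [0.777, -0.001, -0.629]]
wrist_force: [0.6, -0.9, 0.5]
finger_gap: 0.4
```

```bash
python3 rel.py;python3 - <<'E'
from fit import *
s=sensors.get_state();im=vision.capture('wrist')
for f in np.linspace(0,2*np.pi,24,endpoint=False):
    u=wproj(ring(q.x,f,31),s);cv2.circle(im,tuple(int(round(v)) for v in u),0,(0,255,0),-1)
cv2.imwrite('pics/7.png',cv2.resize(im[100:330,140:370],None,fx=2.6,fy=2.6,interpolation=cv2.INTER_NEAREST)[:,:,::-1])
E
```

```text
8.02 [619.9  30.9 105.6] ring in tool [-26.6   0.1 -11.2] F [ 0.6 -0.9  0.5] z [ 0.776  0.049 -0.629] qd 0.28
```

View pics/7.png

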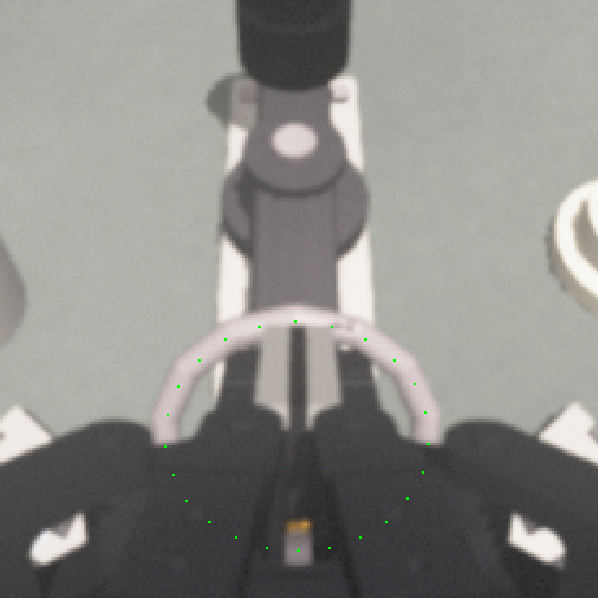

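The fingertips at (298,325) lie right under the top bar, but there's no contact force yet. I'll check from the scene camera whether the tips are really through the ring.

```bash
python3 - <<'E'
from fit import *
s=sensors.get_state();im=vision.capture('scene')
x0,y0=235,160;cr=cv2.resize(im[y0:y0+70,x0:x0+85],None,fx=9,fy=9,interpolation=cv2.INTER_CUBIC)
T=np.array(s['tcp_pos']);R=np.array(s['ee_rot'])
def dot(P,c):
    u=proj('scene',P);cv2.circle(cr,(int((u[0]-x0+.5)*9),int((u[1]-y0+.5)*9)),2,c,-1)
for f in np.linspace(0,2*np.pi,24,endpoint=False): dot(ring(q.x,f,31),(0,255,0))
for x in(-11,11):
  for y in(-9,9): dot(T+R@[x,y,8],(255,0,0))
cv2.imwrite('pics/8.png',cr[:,:,::-1])
E
```

```text
(no output)
```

View pics/8.png

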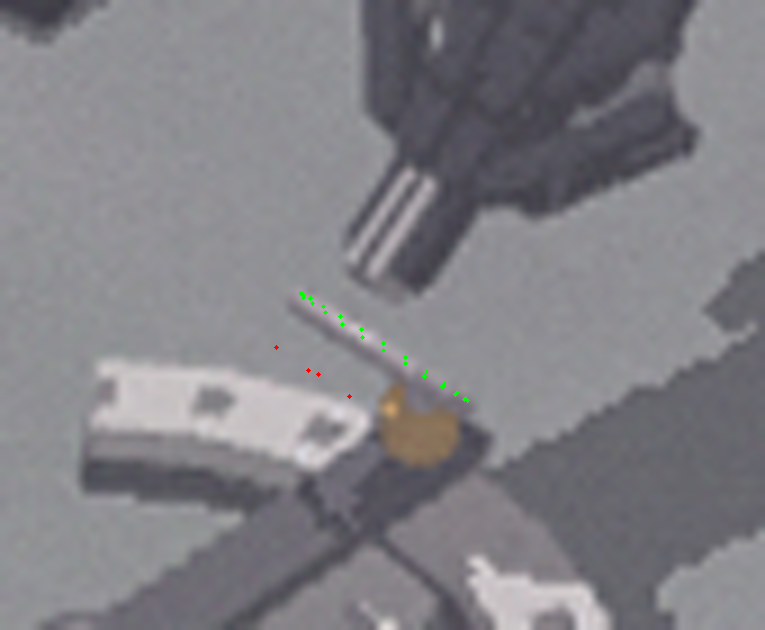

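The scene view shows the tips at about (380,285), short of the ring. The ring matches its model, but the predicted tips (red) are too far ahead. So the fingertips actually stand about 30 mm behind the nominal point. I'll calibrate that.

```bash
python3 - <<'E'
from fit import *
s=sensors.get_state()
T=np.array(s['tcp_pos']);R=np.array(s['ee_rot'])
for z in(-15,-20,-25,-30,-35):
  print(z,[(np.round((proj('scene',T+R@[x,y,z])-[235,160]+.5)*9)).tolist() for x,y in((11,-9),(11,9),(-11,-9),(-11,9))],wproj(T+R@[11,0,z],s))
print(s['time_s'],T)
from station import sensors
# FK sanity: joint angles
print(s['joint_positions'])
E
```

```text
-15 [[361.0, 312.0], [318.0, 286.0], [391.0, 335.0], [349.0, 309.0]] [253.42207431 215.04840845]
-20 [[370.0, 298.0], [327.0, 272.0], [400.0, 321.0], [358.0, 295.0]] [253.40388566 218.2197448 ]
-25 [[379.0, 284.0], [336.0, 258.0], [409.0, 308.0], [367.0, 282.0]] [253.38461413 221.58483945]
-30 [[388.0, 270.0], [345.0, 245.0], [418.0, 294.0], [375.0, 269.0]] [253.36416556 225.16106208]
-35 [[397.0, 257.0], [354.0, 231.0], [427.0, 281.0], [384.0, 255.0]] [253.34243533 228.96778627]
8.1167 [619.76706583  30.90645482 105.23096767]
[ -3.55975764 -35.80093468 128.62357874   9.29984542  36.77023599
  78.0638763 ]
```

Call:
jog_arm(steps=[[-0.004,-0.0002,-0.005,0,0,0,0],[-0.004,-0.0002,-0.005,0,0,0,0],[-0.004,-0.0003,-0.0045,0,0,0,0],[0,0,0,0,0,0,0],[0,0,0,0,0,0,0],[0,0,0,0,0,0,0],[0,0,0,0,0,0,0]])

```text
time_s: 8.7
tcp_pos: [608.0, 30.2, 91.2]
ee_rot: [[0.628, 0.062, 0.776], [0.038, -0.998, 0.049], [0.777, -0.001, -0.629]]
wrist_force: [0.1, -0.4, 0.6]
finger_gap: -0.0
```

```bash
python3 rel.py
```

```text
8.7 [608.   30.2  91.2] ring in tool [ -7.9   0.1 -11. ] F [ 0.1 -0.4  0.6] z [ 0.776  0.049 -0.629] qd 0.3
```

Insert 42 mm along the tool axis, in two checked halves.

Call:
jog_arm(steps=[[0.0041,0.0003,-0.0033,0,0,0,0],[0.0041,0.0003,-0.0033,0,0,0,0],[0.0041,0.0003,-0.0033,0,0,0,0],[0.0041,0.0003,-0.0033,0,0,0,0],[0.0041,0.0003,-0.0033,0,0,0,0],[0,0,0,0,0,0,0],[0,0,0,0,0,0,0]])

```text
time_s: 9.28
tcp_pos: [628.2, 31.8, 73.2]
ee_rot: [[0.63, 0.062, 0.774], [0.038, -0.998, 0.049], [0.776, -0.001, -0.631]]
wrist_force: [0.4, 0.1, 0.1]
finger_gap: 0.4
```

Call:
jog_arm(steps=[[0.0041,0.0003,-0.0033,0,0,0,0],[0.0041,0.0003,-0.0033,0,0,0,0],[0.0041,0.0003,-0.0033,0,0,0,0],[0,0,0,0,0,0,0],[0,0,0,0,0,0,0],[0,0,0,0,0,0,0]])

```text
time_s: 9.78
tcp_pos: [640.5, 32.6, 64.1]
ee_rot: [[0.629, 0.062, 0.775], [0.038, -0.998, 0.049], [0.777, -0.001, -0.63]]
wrist_force: [0.9, -1.2, -0.3]
finger_gap: 0.5
```

```bash
python3 rel.py
```

```text
9.78 [640.5  32.6  64.1] ring in tool [ -7.4   0.5 -53.4] F [ 0.9 -1.2 -0.3] z [ 0.775  0.049 -0.63 ] qd 0.51
```

Tips are about 24 mm through with no contact. Now lifting.

Call:
jog_arm(steps=[[0,0,0.002,0,0,0,0],[0,0,0.002,0,0,0,0],[0,0,0.002,0,0,0,0],[0,0,0.002,0,0,0,0],[0,0,0,0,0,0,0],[0,0,0,0,0,0,0],[0,0,0,0,0,0,0]])

```text
time_s: 10.37
tcp_pos: [640.6, 32.6, 72.4]
ee_rot: [[0.628, 0.062, 0.776], [0.038, -0.998, 0.049], [0.777, -0.001, -0.629]]
wrist_force: [-0.1, 0.9, -0.6]
finger_gap: -0.4
```

Call:
jog_arm(steps=[[0,0,0.002,0,0,0,0],[0,0,0.002,0,0,0,0],[0,0,0,0,0,0,0],[0,0,0,0,0,0,0],[0,0,0,0,0,0,0]])

```text
time_s: 10.78
tcp_pos: [640.1, 32.7, 75.3]
ee_rot: [[0.63, 0.062, 0.774], [0.039, -0.998, 0.049], [0.776, -0.001, -0.631]]
wrist_force: [-0.4, -0.7, -1.5]
finger_gap: -0.2
```

```bash
python3 rel.py
```

```text
10.78 [640.1  32.7  75.3] ring in tool [-15.9   0.5 -46. ] F [-0.4 -0.7 -1.5] z [ 0.774  0.049 -0.631] qd 0.13
```

Call:
jog_arm(steps=[[0,0,0.002,0,0,0,0],[0,0,0.002,0,0,0,0],[0,0,0,0,0,0,0],[0,0,0,0,0,0,0]])

```text
time_s: 11.12
tcp_pos: [639.6, 32.7, 78.4]
ee_rot: [[0.631, 0.062, 0.773], [0.039, -0.998, 0.049], [0.775, -0.001, -0.632]]
wrist_force: [-2.7, -0.1, -6.1]
finger_gap: 0.5
```

Call:
jog_arm(steps=[[0,0,0.002,0,0,0,0],[0,0,0.002,0,0,0,0],[0,0,0,0,0,0,0],[0,0,0,0,0,0,0]])

```text
time_s: 11.45
tcp_pos: [639.9, 32.7, 83.1]
ee_rot: [[0.63, 0.062, 0.774], [0.039, -0.998, 0.049], [0.775, -0.001, -0.631]]
wrist_force: [-5.0, -0.4, -7.0]
finger_gap: 0.0
```

Call:
jog_arm(steps=[[0,0,0.002,0,0,0,0],[0,0,0.002,0,0,0,0],[0,0,0.002,0,0,0,0],[0,0,0,0,0,0,0],[0,0,0,0,0,0,0],[0,0,0,0,0,0,0]])

```text
time_s: 11.95
tcp_pos: [639.9, 32.7, 89.2]
ee_rot: [[0.63, 0.062, 0.774], [0.039, -0.998, 0.049], [0.776, -0.001, -0.631]]
wrist_force: [-5.8, -0.9, -8.6]
finger_gap: 0.2
```

Call:
jog_arm(steps=[[0,0,0.0015,0,0,0,0],[0,0,0.0015,0,0,0,0],[0,0,0,0,0,0,0],[0,0,0,0,0,0,0],[0,0,0,0,0,0,0]])

```text
time_s: 12.37
tcp_pos: [640.0, 32.7, 92.3]
ee_rot: [[0.63, 0.062, 0.774], [0.039, -0.998, 0.049], [0.776, -0.001, -0.631]]
wrist_force: [-6.4, -0.3, -10.3]
finger_gap: -0.3
```

```bash
python3 rel.py;python3 - <<'E'
from fit import *
s=sensors.get_state();im=vision.capture('scene')
x0,y0=235,160;cr=cv2.resize(im[y0:y0+70,x0:x0+85],None,fx=9,fy=9,interpolation=cv2.INTER_CUBIC)
def dot(P,c):
    u=proj('scene',P);cv2.circle(cr,(int((u[0]-x0+.5)*9),int((u[1]-y0+.5)*9)),1,c,-1)
for f in np.linspace(0,2*np.pi,24,endpoint=False): dot(ring(q.x,f,31),(0,255,0));dot(ring(q.x,f,31,0,16),(255,0,0))
cv2.imwrite('pics/9.png',cr[:,:,::-1])
E
```

```text
12.37 [640.   32.7  92.3] ring in tool [-29.    0.6 -35.1] F [ -6.4  -0.3 -10.3] z [ 0.774  0.049 -0.631] qd 0.13
```

View pics/9.png

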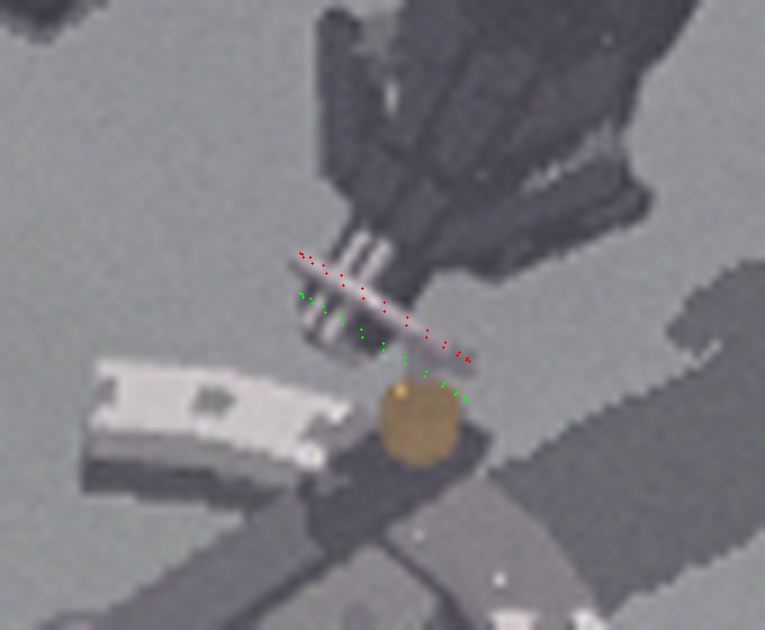

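The tip is hooked through the ring, which is lifted about 15 mm (on the red 16 mm marks, offset like before). Now swinging about the pivot towards +y.

Call:
jog_arm(steps=[[-0.0001,0.0022,0,0,0,-0.0262,0],[-0.0001,0.0022,0,0,0,-0.0262,0],[0,0.0022,0,0,0,-0.0262,0],[0.0001,0.0022,0,0,0,-0.0262,0],[0.0001,0.0022,0,0,0,-0.0262,0],[0,0,0,0,0,0,0],[0,0,0,0,0,0,0]])

```text
time_s: 13.0
tcp_pos: [639.9, 44.5, 92.2]
ee_rot: [[0.63, -0.068, 0.774], [-0.044, -0.998, -0.052], [0.775, -0.002, -0.631]]
wrist_force: [-6.0, 1.5, -9.6]
finger_gap: -0.0
```

Call:
jog_arm(steps=[[0.0002,0.0022,0,0,0,-0.0262,0],[0.0002,0.0022,0,0,0,-0.0262,0],[0.0003,0.0022,0,0,0,-0.0262,0],[0.0003,0.0022,0,0,0,-0.0262,0],[0.0004,0.0022,0,0,0,-0.0262,0],[0,0,0,0,0,0,0],[0,0,0,0,0,0,0],[0,0,0,0,0,0,0]])

```text
time_s: 13.67
tcp_pos: [641.5, 55.8, 92.3]
ee_rot: [[0.618, -0.198, 0.761], [-0.128, -0.98, -0.152], [0.776, -0.003, -0.631]]
wrist_force: [-5.8, 1.9, -9.7]
finger_gap: 0.1
```

```bash
cat > chk.py <<'E'
from rel import *
import sys
rep(15,15);s=sensors.get_state();im=vision.capture('scene');w=vision.capture('wrist')
x0,y0=225,160;cr=cv2.resize(im[y0:y0+90,x0:x0+90],None,fx=4.4,fy=4.4,interpolation=cv2.INTER_CUBIC)
cw=cv2.resize(w[100:330,140:370],(396,396),interpolation=cv2.INTER_CUBIC);L=float(sys.argv[2])
for f in np.linspace(0,2*np.pi,24,endpoint=False):
    P=ring(q.x,f,31,15,L);u=(proj('scene',P)-[x0,y0]+.5)*4.4;v=(wproj(P,s)-[140,100]+.5)*396/230
    cv2.circle(cr,tuple(map(int,u)),1,(0,255,0),-1)
    cv2.circle(cw,tuple(map(int,v)),1,(0,255,0),-1)
# arm centreline at nominal 15 deg, top 44
for r in range(-30,110,10):
    v=(wproj(arm(q.x,15,r,44),s)-[140,100]+.5)*396/230;cv2.circle(cw,tuple(map(int,v)),1,(255,0,0),-1)
cv2.imwrite('pics/'+sys.argv[1],np.hstack([cr,cw])[:,:,::-1])
E
python3 chk.py 10.png 15
```

```text
13.67 [641.5  55.8  92.3] ring in tool [-17.2   1.8 -44.5] F [-5.8  1.9 -9.7] z [ 0.761 -0.152 -0.631] qd 0.24
```

View pics/10.png

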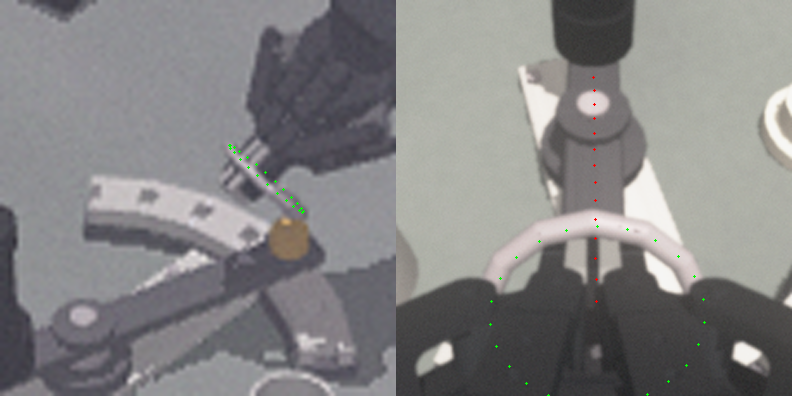

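The ring sits within about 1 mm of the predicted +15° position and the arm centreline is on the red dots. Let the pin down slowly and watch whether the spring force persists below the plate-clearing height.

Call:
jog_arm(steps=[[0,0,-0.002,0,0,0,0],[0,0,-0.002,0,0,0,0],[0,0,-0.002,0,0,0,0],[0,0,-0.002,0,0,0,0],[0,0,0,0,0,0,0],[0,0,0,0,0,0,0]])

```text
time_s: 14.27
tcp_pos: [641.6, 55.6, 84.7]
ee_rot: [[0.618, -0.198, 0.761], [-0.128, -0.98, -0.152], [0.776, -0.004, -0.631]]
wrist_force: [-6.9, 1.9, -8.9]
finger_gap: 0.2
```

Call:
jog_arm(steps=[[0,0,-0.002,0,0,0,0],[0,0,-0.002,0,0,0,0],[0,0,0,0,0,0,0],[0,0,0,0,0,0,0]])

```text
time_s: 14.6
tcp_pos: [641.7, 55.6, 81.0]
ee_rot: [[0.617, -0.198, 0.761], [-0.128, -0.98, -0.152], [0.776, -0.004, -0.63]]
wrist_force: [-9.6, 2.1, -6.8]
finger_gap: 0.1
```

Call:
jog_arm(steps=[[0,0,-0.002,0,0,0,0],[0,0,-0.002,0,0,0,0],[0,0,0,0,0,0,0],[0,0,0,0,0,0,0]])

```text
time_s: 14.93
tcp_pos: [641.8, 55.6, 77.2]
ee_rot: [[0.617, -0.198, 0.762], [-0.128, -0.98, -0.152], [0.776, -0.004, -0.63]]
wrist_force: [-10.2, 2.2, -7.0]
finger_gap: -0.1
```

Call:
jog_arm(steps=[[0,0,-0.002,0,0,0,0],[0,0,-0.002,0,0,0,0],[0,0,-0.002,0,0,0,0],[0,0,0,0,0,0,0],[0,0,0,0,0,0,0]])

```text
time_s: 15.35
tcp_pos: [643.6, 55.9, 74.6]
ee_rot: [[0.613, -0.197, 0.765], [-0.127, -0.98, -0.151], [0.78, -0.005, -0.626]]
wrist_force: [-5.1, 0.7, -3.1]
finger_gap: -0.2
```

```bash
python3 -c "
from rel import *
rep(15,0)"
```

```text
15.35 [643.6  55.9  74.6] ring in tool [-16.    2.2 -47.8] F [-5.1  0.7 -3.1] z [ 0.765 -0.151 -0.626] qd 0.14
```

Call:
jog_arm(steps=[[-0.0012,0.0003,-0.0016,0,0,0,0],[-0.0012,0.0003,-0.0016,0,0,0,0],[-0.0012,0.0003,-0.0016,0,0,0,0],[-0.0012,0.0003,-0.0016,0,0,0,0],[0,0,0,0,0,0,0],[0,0,0,0,0,0,0],[0,0,0,0,0,0,0]])

```text
time_s: 15.93
tcp_pos: [637.4, 55.9, 65.3]
ee_rot: [[0.616, -0.198, 0.762], [-0.126, -0.98, -0.154], [0.777, -0.001, -0.629]]
wrist_force: [-0.1, -0.4, -0.6]
finger_gap: -0.0
```

```bash
sed -i 's/rep(15,15)/rep(15,float(sys.argv[2]))/' chk.py; python3 chk.py 11.png 0
```

```text
15.93 [637.4  55.9  65.3] ring in tool [ -5.3   1.1 -48.9] F [-0.1 -0.4 -0.6] z [ 0.762 -0.154 -0.629] qd 0.12
```

View pics/11.png

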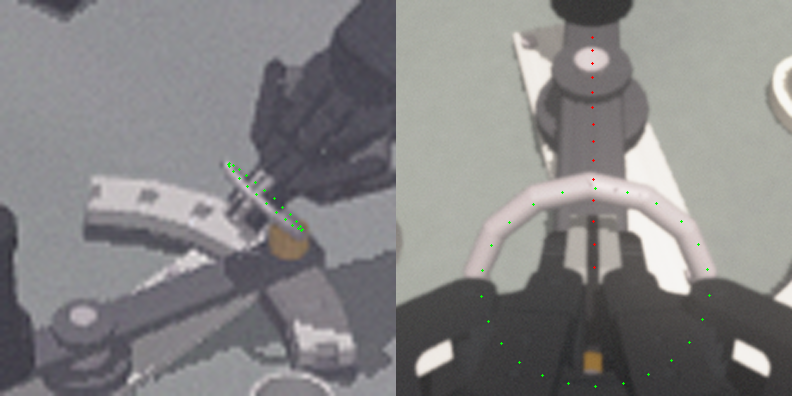

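The ring coincides with the pin-home model at +15° and the force is zero. Now retracting along the finger axis.

Call:
jog_arm(steps=[[-0.003,0.0006,0.0025,0,0,0,0],[-0.005,0.001,0.0041,0,0,0,0],[-0.005,0.001,0.0041,0,0,0,0],[-0.005,0.001,0.0041,0,0,0,0],[-0.005,0.001,0.0041,0,0,0,0],[-0.005,0.001,0.0041,0,0,0,0],[-0.005,0.001,0.0041,0,0,0,0],[-0.006,0.0012,0.005,0,0,0,0],[-0.008,0.0016,0.0066,0,0,0,0],[-0.008,0.0016,0.0066,0,0,0,0],[0,0,0,0,0,0,0]])

```text
time_s: 16.95
tcp_pos: [582.0, 67.4, 112.6]
ee_rot: [[0.615, -0.198, 0.764], [-0.126, -0.98, -0.153], [0.779, -0.002, -0.627]]
wrist_force: [0.3, -0.1, -0.2]
finger_gap: -0.0
```

Call:
jog_arm(steps=[[-0.008,0,0.012,0,0,0,0],[-0.008,0,0.012,0,0,0,0],[-0.008,0,0.012,0,0,0,0],[-0.008,0,0.012,0,0,0,0],[-0.008,0,0.012,0,0,0,0],[0,0,0,0,0,0,0],[0,0,0,0,0,0,0],[0,0,0,0,0,0,0]])

```text
time_s: 17.62
tcp_pos: [542.2, 66.8, 169.1]
ee_rot: [[0.618, -0.199, 0.761], [-0.126, -0.98, -0.154], [0.776, -0.0, -0.63]]
wrist_force: [1.0, 0.3, -0.5]
finger_gap: 0.0
```

```bash
python3 - <<'E'
from rel import *
rep(15,0);s=sensors.get_state()
im=vision.capture('scene');x0,y0=190,140;cr=cv2.resize(im[y0:y0+150,x0:x0+230],None,fx=3.4,fy=3.4,interpolation=cv2.INTER_CUBIC)
for f in np.linspace(0,2*np.pi,16,endpoint=False):
    u=(proj('scene',ring(q.x,f,31,15,0))-[x0,y0]+.5)*3.4;cv2.circle(cr,tuple(map(int,u)),1,(0,255,0),-1)
cv2.imwrite('pics/12.png',cr[:,:,::-1])
E
```

```text
17.62 [542.2  66.8 169.1] ring in tool [-25.7  -7.1  90.6] F [ 1.   0.3 -0.5] z [ 0.761 -0.154 -0.63 ] qd 0.83
```

View pics/12.png

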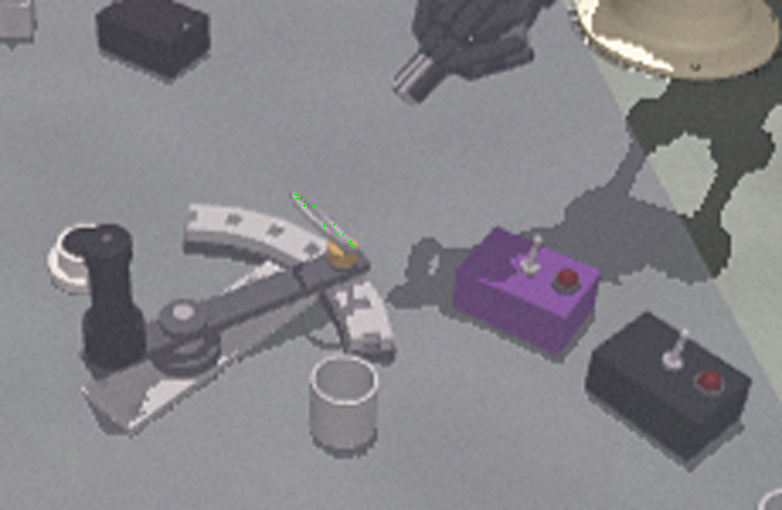

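The arm is one hole towards the toggle box and the ring is on the pin-home model. The tube stands in its cup, the toggle is unchanged, and the gripper is clear. Handing in.

```bash
python3 -c "
from h import *
print(order.job_done())"
```

```text
the job is handed in; nothing more can be done
None
```

The pin is home one hole nearer the black lamp switch box (jig +y, +15°), and the job is handed in at about 17.7 s. The handover gave no verdict.

- **What I did:** I hooked the closed fingertips through the ring from the robot's side and lifted it about 15 mm (about 10 N vertical). I swung the arm 15° about its pivot, let the pin down and backed out along the finger axis. The highest wrist force I read was about 12 N.
- **Pin seated:** The spring force lasted down to nearly the pin-home height, so the pin dropped into the hole instead of resting on the plate. The ring then matched the model for pin home at +15° in both cameras, to within about 1 mm.
- **After retreat:** The force was near zero and the gripper clear. The sight tube is standing in its cup, the toggle looks unchanged, and the bystanders in that last picture look undisturbed. That view does not cover the far-left and far-right items.
- **Disagreement:** The closed fingertips were about 37 mm farther back than the stated 8 mm ahead of the TCP. My first hook attempt therefore stopped short of the ring without touching it. I corrected this from the scene picture before hooking.

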